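# Tighten the filler spout and slide the tin sled home

### The job

Get the filling station ready for the next tin. First push the steel spout round clockwise (seen from above) so that it screws down into its clamped port: it turns easily, then goes stiff; carry on until its arm points straight along the rail with the nozzle over the rail's centre line, and stop there without turning it back. Then push the sled with the baking tin along the rail under the nozzle until it clicks home against the end stop, without shoving the jars or the bread roll about.

Things in the scene. Friction and masses are not known exactly. Their poses are not given: they have to be found in the camera images.
- station: Fixed filling station: aluminium deck plate 150 mm wide (x), y = -205 to +250 mm in its own frame, deck top 24 mm above the table; origin on the table. The rail's centre line is its y axis (x = 0); the sled slides towards -y. It stands at a different place and yaw each time. Millimetres named 'station x, y' below are in this frame.
- stop (a point): Middle of the rail's end stop face, station x = 0, y = -75 mm, 39 mm above the table: an upright steel bar 120 mm wide, its top 54 mm above the table. The sled's front edge rests against it when home.
- mouth (a point): Middle of the guides' mouth on the deck, station x = 0, y = +60 mm. Two steel guides, tops 41 mm above the table, inner faces 91 mm apart from y = -75 to +20 mm, flare out to about 114 mm at this mouth. On the straight part lips reach 8 to 9 mm inwards over the sled's base.
- port (a point): Top centre of the clamped female port with its white sealing collar, station x = 0, y = -150 mm, 113 mm above the table: the upright axis the spout turns about. Below it a steel block in grey vise jaws (116 mm wide in x, y = -192 to -108 mm, top 80 mm above the table) and a round boss of 54 to 62 mm diameter.
- nozzle (a point): Outer end of the spout's arm, on its tube's centre line, 115 mm from the port axis, 146 mm above the table (3 mm lower when screwed in). Spout: steel hub, 40 to 50 mm diameter, top at 163 mm; level tube of 24 mm diameter; nozzle dropping 39 mm here. Starts 1.1 to 1.95 rad anticlockwise (from above) of station +y, on the robot's side. Must end over the rail, at station x = 0, y = -35 mm.
- elbow (a joint): Turn of the spout in the thread, rad, growing clockwise seen from above; 0 to 1.6, starts at 0 to 0.7. Easy to turn (0.12 N m; sinks 1.9 mm per rad) up to 1.6, where the spout bottoms on the collar and takes it along. It falls below 1.6 again if the spout is turned back.
- collar (a joint): Further clockwise turn of spout and collar together once bottomed, rad, 0 to 0.8, starts at 0 to 0.12. Stiff: 0.6 N m, rising by 0.25 N m per rad; stays where it is left. The arm points straight along the rail when elbow + collar = 1.95.
- sled_mid (a point): Middle of the loose sled (0.5 to 0.85 kg), 30 mm above its underside; axes as the station's when straight. White base 88 mm wide (x), 120 long (y), 10 thick; dark open tin in front, top 54 mm above the underside; push plate at the rear (+y) edge, 64 wide, 10 to 60 mm up, rear face 60 mm behind this point. Starts 135 to 175 mm short of home, up to 6 mm and 0.08 rad askew. Home: station x = 0, y = -15 mm.
- detent (a joint): Spring roller across the rail at station y = -15 mm, standing 4 mm proud of the deck; value in m, 0 = fully up, 0.004 = pressed flush. The sled rides over it (a few N of push) and it springs up into the notch under the sled's middle when the sled is home.
- jar: Bystander: jar, 68 mm diameter, 95 mm high, beside the station on its far side; origin at its foot.
- roll: Bystander: brown bread roll, 86 mm diameter, 49 mm high, beside the station on the robot's side; origin at its foot.
- jam_small: Bystander: small jar, 56 mm diameter, 70 mm high, past the port end of the station; origin at its foot.
Not all that is in view belongs to the job. Of the things like the part that bears sled_mid, leave any that is pink; of the rest the smaller one is meant.

How it is judged:
By the outcome, as a careful person would: the job done as asked, in the order asked, and still so for the second after the job is handed in, with the robot touching nothing.
It also fails if it takes over 59 s, if anything falls off the work surface, if the arm or the gripper's body presses on something with over 40 N, if the wrist force passes 120 N, or if a joint passes its speed limit or range.

### The arm

A 6-joint arm with a two-finger parallel gripper is mounted at the origin on the work surface. World frame = base frame: x ahead of the robot, y to its left, z up, the work surface at z = 0. Lengths are in m, angles in rad, forces in N, time in s.
With the tool pointing down it reaches from about 0.35 to 0.975 m from the base axis. Payload 17.4 kg.
Tool frame: the origin (TCP) lies midway between the tips of the shut fingers; the grasp point (between the pads) lies 19 mm behind it; z points along the fingers, y is the line along which they close (so a half turn about z gives the same grasp; the last joint's range is limited). The gripper opens to 85 mm and grips with 20 to 120 N. Pads are 22 mm wide; open, the fingers measure 114 mm over their backs; the gripper's body (76 mm by 85 mm) begins 54 mm behind the grasp point. The pads swing forward as they close: fully open they stand 13 mm farther back than shut.
Start: joints at [1.133, 0.116, 1.442, -0, 1.584, -0.038], TCP at [0.263, 0.622, 0.231] pointing down, gripper open.
Joint ranges: [-2.83, 2.83], [-0.83, 2.19], [0.07, 2.5], [-1.14, 4.28], [0.01, 3], [-2.97, 2.97]. Speed limits (rad/s): [1.89, 1.89, 2.22, 3.14, 3.14, 3.14].

### API

Orientations are given as a unit quaternion [x, y, z, w].
In Python, from bench import bot gives the robot as it stands.
- The arm moves only by the tool apply_moves, never from a script. Its argument "deltas" is a list of rows, each a list of 6 numbers: the shift along the world's x, y, z in m, then the turn, a rotation vector about the world's x, y, z in rad. In form: [[tx, ty, tz, rx, ry, rz], ...]. A call has 1 to 8 rows; each row shifts and turns the commanded pose from where the row before left it; what a row does not reach is not made up. A row lasts 1/12 s, in which the tool goes at most 41.7 mm and 7.16 degrees, less where a joint would pass 70% of its speed; a pose out of reach is approached as far as the arm can. A call is refused whole if a number of a shift passes 0.0417 or a number of a turn 0.125, either way. A call with a gripper value outside its range is refused whole. "grip" is the finger opening in m, from 0 to 0.0854, set as the call begins (left out, the last holds). The fingers move at their own pace and stop on an object; "newtons" is the grip in N (left out, the last holds). Time passes only in rows, so rows that do not move let the fingers close. It gives the time, the measured TCP pose, the force, the opening and the grip force at its end, in the units of the state.
- bot.get_obs(): the state, without advancing time (a new reading comes with each control period).
- bot.snapshot(name): name is "scene" or "top"; returns a dict with "frame" (384x512x3 uint8, red, green, blue), "range_z" (384x512 float32, m along the optical axis (not along the pixel's ray), 0 where there is no reading), "K" (3x3 intrinsics, pixels), "R" (3x3) and "t" (3): a world point X has camera coordinates R X + t. Camera axes: x right, y down, z forward; pixel columns grow to the right and rows downward; lengths in m; the calibration is good to about 2 mm. A picture is of the moment at which its call begins.
- bot.close_job(): hands the job in; it is judged then, once.
The state is a dict: "time": time; "joint_positions": joint angles; "dq": joint speeds; "joint_torque": joint torques, N m; "eef_pos": TCP position; "eef_rot": TCP orientation; "contact_force": force on the tool from outside, world axes, zero at the start; "wrist_torque": the same for the moment, N m; "gripper_width": opening from 0.0 (shut) to 1.0 (fully open); "finger_force": force on a finger pad.
Only numpy, scipy, OpenCV 4.12 (cv2) and the standard library are available. Lean on these libraries where they do the work, as an engineer would, in place of code of your own. Each camera call takes 0.05 s, during which the arm holds its last target. There are 200 camera calls.

## Working session

There is one attempt and no reset: what is moved stays moved. The work goes in short steps, Python scripts to look and compute and a tool call to move; the robot and the scene stay as the last step left them, time stands still between calls to the robot, and variables do not carry over. Pictures are saved under pics/ and viewed, at most 10 in all, crops included, and the job is handed in when it is done.

Besides the shell and the picture viewer there is one more tool, called after ">>>" in YAML: its name, and indented under it one key for each argument. apply_moves: Moves the arm, as the interface text tells. Its arguments: {"type":"object","properties":{"deltas":{"type":"array","items":{"type":"array","items":{"type":"number"}}},"grip":{"type":"number"},"newtons":{"type":"number"}},"required":["deltas"]}

```bash
mkdir -p pics; cat > h.py <<'E'
import numpy as np,cv2
from bench import bot
def snap(n):
    s=bot.snapshot(n);K,R,t=s['K'],s['R'],s['t'];z=s['range_z']
    v,u=np.mgrid[:384,:512]
    c=np.stack([(u-K[0,2])/K[0,0]*z,(v-K[1,2])/K[1,1]*z,z],-1)
    P=(c-t)@R
    P[z==0]=np.nan
    return s,P
E
python3 - <<'E'
from h import *
for n in('scene','top'):
    s,P=snap(n);np.savez(n+'0.npz',f=s['frame'],P=P,K=s['K'],R=s['R'],t=s['t'])
    cv2.imwrite(f'pics/{n}0.png',cv2.resize(s['frame'][:,:,::-1],(800,600)))
    print(n,-s['R'].T@s['t'])
print(bot.get_obs())
E
```

```text
scene [ 1.35101075 -0.16142552  0.62836381]
top [ 0.29784543 -0.02183282  1.08319766]
{'time': 0.1, 'joint_positions': array([ 1.13320301e+00,  1.16408440e-01,  1.44220975e+00,  9.08513800e-06,
        1.58401281e+00, -3.78166935e-02]), 'dq': array([-0.00025969, -0.00146439, -0.00159546,  0.00102081, -0.00194994,
       -0.0008711 ]), 'joint_torque': array([ 4.82974647e-03, -7.33676505e+01, -6.33779740e+01,  2.62128497e-04,
        5.41292655e-03, -3.90574894e-05]), 'eef_pos': array([0.2626578 , 0.62160372, 0.23064894]), 'eef_rot': array([ 1.98559784e-01,  9.80088640e-01, -5.03504839e-04, -1.26665608e-04]), 'contact_force': array([ 0.80292316, -0.4787903 , -0.29321021]), 'wrist_torque': array([-0.01106195, -0.0403021 ,  0.04419708]), 'finger_force': 0.0, 'gripper_width': 0.9975175239506684}
```

View pics/scene0.png

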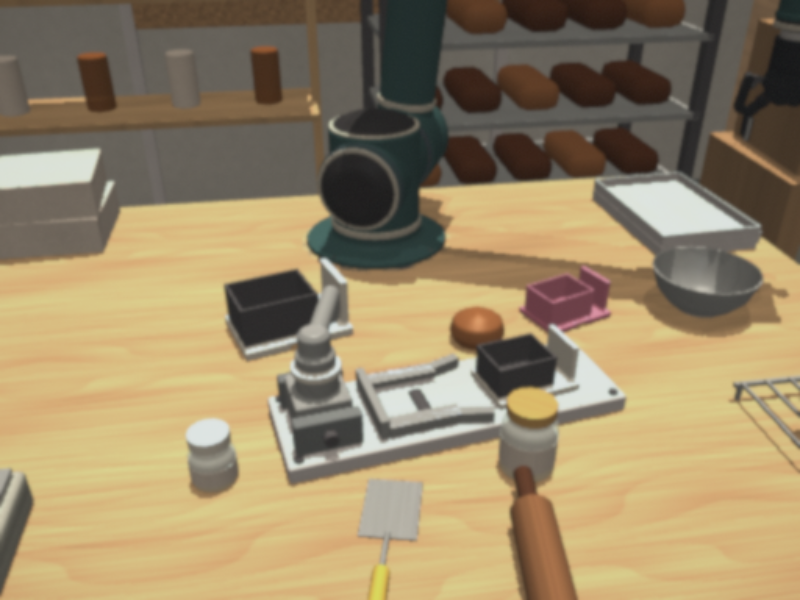

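View pics/top0.png

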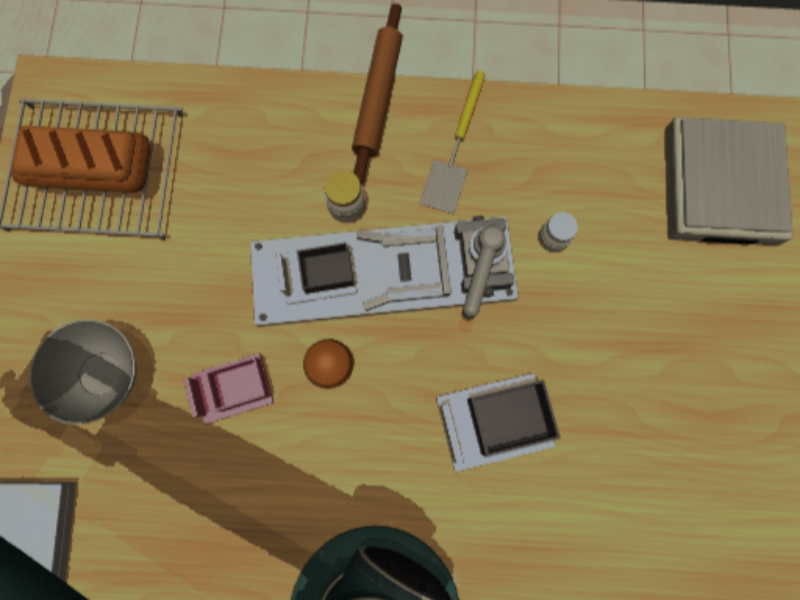

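The top view shows the deck from (252,240) to (515,300), with station +y to the left. The hub is at (490,240) and the nozzle at (470,312). The sled on the deck has its plate at (285,273) and tin at (327,268). The jar is at (345,195), the roll at (328,362) and the small jar at (558,232).

```bash
cat > meas.py <<'E'
from h import *
def sledpose(P,st,th):
    S=tost(P,st,th);z=S[...,2]
    return S
def tost(P,st,th):
    c,s=np.cos(th),np.sin(th)
    d=P[...,:2]-st
    return np.stack([c*d[...,0]+s*d[...,1],-s*d[...,0]+c*d[...,1],P[...,2]],-1)
E
python3 - <<'E'
from meas import *
d=np.load('top0.npz');P=d['P'];f=d['f'].astype(int)
v,u=np.mgrid[:384,:512]
roi=(u>150)&(u<340)&(v>132)&(v<215)
m=roi&(P[...,2]>.017)&(P[...,2]<.031)&(f.max(-1)-f.min(-1)<45)
m=cv2.morphologyEx(m.astype(np.uint8),cv2.MORPH_OPEN,np.ones((3,3)))>0
n,l,st_,_=cv2.connectedComponentsWithStats(m.astype(np.uint8));k=1+np.argmax(st_[1:,4]);print(st_[1:,4])
pts=P[m][:,:2].astype(np.float32)
(c,wh,a)=cv2.minAreaRect(pts*1000);print('rect',c,wh,a, np.median(P[m][:,2]))
b=cv2.boxPoints((c,wh,a))/1000;print(b)
# long axis toward +y
e=b[1]-b[0];e2=b[2]-b[1];L=e if np.linalg.norm(e)>np.linalg.norm(e2) else e2
L=L/np.linalg.norm(L); L=L*np.sign(L[1]); th=np.arctan2(-L[0],L[1]);print('yaw',th)
C=np.array(c)/1000; st=C-L*0.0225; print('station',st)
np.savez('st.npz',st=st,th=th)
S=tost(P,st,th);z=S[...,2]
q=roi|((u>280)&(u<345)&(v>130)&(v<215))
hub=S[q&(z>.155)&(z<.175)&(abs(S[...,0])<.05)&(S[...,1]<-.1)]
print('hub',len(hub),hub.mean(0) if len(hub) else 0)
tube=S[q&(z>.13)&(z<.175)];print('tube',len(tube),tube.min(0),tube.max(0))
r=tube[:,:2]-[0,-.15];rr=np.hypot(*r.T);t=r[rr>.05];print('ang ccw from +y',np.median(np.arctan2(-t[:,0],t[:,1])),rr.max(),'top z',np.median(tube[rr>.05][:,2]))
sl=S[(u>165)&(u<235)&(v>150)&(v<200)]
tin=sl[(sl[:,2]>.065)&(sl[:,2]<.09)];print('sledtop',len(tin));
r=cv2.minAreaRect((tin[:,:2]*1000).astype(np.float32));print(r, tin[:,:2].min(0),tin[:,:2].max(0))
base=sl[(sl[:,2]>.030)&(sl[:,2]<.09)&(sl[:,1]>.05)];
print('base',cv2.minAreaRect((base[:,:2]*1000).astype(np.float32)))
pl=tin[tin[:,1]>tin[:,1].max()-.025];print('plate',pl.min(0),pl.max(0),len(pl), np.polyfit(pl[:,0],pl[:,1],1))
for nm,(x0,x1,y0,y1,h) in dict(roll=(185,235,210,255,.03),jar=(200,240,105,145,.085),jam=(340,375,132,165,.06),).items():
    w=S[y0:y1,x0:x1].reshape(-1,3);w=w[w[:,2]>h];print(nm,w.mean(0),w[:,2].max(), 'world',P[y0:y1,x0:x1].reshape(-1,3)[P[y0:y1,x0:x1].reshape(-1,3)[:,2]>h].mean(0))
s2=np.load('scene0.npz');S2=tost(s2['P'],st,th)
w=S2[(abs(S2[...,0])<.15)&(abs(S2[...,1]+.15)<.15)&(S2[...,2]>.13)&(S2[...,2]<.18)];r=w[:,:2]-[0,-.15];rr=np.hypot(*r.T);t=r[rr>.05];print('scene ang',np.median(np.arctan2(-t[:,0],t[:,1])),rr.max(),len(w)); h2=w[w[:,2]>.16];print(h2.mean(0))
E
```

```text
[4455  122   12   39  120   15]
rect (561.058837890625, 22.966705322265625) (150.63485717773438, 455.1481018066406) 9.241559028625488 0.02391352268347698
[[ 0.4501713   0.23549108]
 [ 0.52326673 -0.2137492 ]
 [ 0.6719464  -0.18955767]
 [ 0.59885097  0.25968263]]
yaw 0.16129553
station [0.56467227 0.00075875]
hub 248 [-0.0083889  -0.14591986  0.15928346]
tube 708 [-0.11663104 -0.17049232  0.13001419] [ 0.0214534  -0.09261237  0.16484487]
ang ccw from +y 1.156824899646788 0.1267055984667695 top z 0.15376831237762828
sledtop 322
((2.106081008911133, 134.91986083984375), (67.24134826660156, 118.28854370117188), 4.516594409942627) [-0.03371456  0.07400239] [0.03874294 0.19584192]
base ((-2.5023956298828125, 125.35800170898438), (143.5711669921875, 129.64036560058594), 87.41062927246094)
plate [-0.03371456  0.1834413   0.06508711] [0.0304104  0.19584192 0.08772047] 104 [0.07180481 0.18891255]
roll [-0.15369781  0.12990717  0.04209288] 0.052425474869843995 world [0.39210675 0.10429631 0.04209288]
jar [0.12839695 0.07583427 0.0945472 ] 0.09936645956589449 world [0.67922387 0.09622887 0.0945472 ]
jam [ 0.03182972 -0.28551272  0.06905238] 0.07513955151069186 world [ 0.64194135 -0.27593626  0.06905238]
scene ang 1.1246073366199054 0.11892182228303388 837
[ 0.00338711 -0.15145666  0.1618897 ]
```

>>> apply_moves:
  deltas:
    - [0.0095,-0.033,0,0,0,0]
    - [0.0095,-0.033,0,0,0,0]
    - [0.0095,-0.033,0,0,0,0]
    - [0.0095,-0.033,0,0,0,0]
    - [0.0095,-0.033,0,0,0,0]
    - [0.0095,-0.033,0,0,0,0]
    - [0.0095,-0.033,0,0,0,0]
    - [0.0095,-0.033,0,0,0,0]
  grip: 0

```text
time: 0.77
eef_pos: [0.3387, 0.3561, 0.231]
eef_rot: [0.198, 0.98, -0.0, -0.0]
contact_force: [1.1, -0.4, -0.1]
gripper_width: 0.002
finger_force: 0.0
```

>>> apply_moves:
  deltas:
    - [0.0095,-0.033,0,0,0,0]
    - [0.0095,-0.033,0,0,0,0]
    - [0.0095,-0.033,0,0,0,0]
    - [0.0095,-0.033,0,0,0,0]
    - [0.0095,-0.033,0,0,0,0]
    - [0.0095,-0.033,0,0,0,0]
    - [0.0095,-0.033,0,0,0,0]
    - [0.0095,-0.033,0,0,0,0]

```text
time: 1.43
eef_pos: [0.4147, 0.0921, 0.2312]
eef_rot: [0.198, 0.98, 0.0, 0.0]
contact_force: [0.6, -0.2, -0.2]
gripper_width: 0.004
finger_force: 0.0
```

>>> apply_moves:
  deltas:
    - [0.0095,-0.033,0,0,0,0.07]
    - [0.0095,-0.033,0,0,0,0.07]
    - [0.0095,-0.033,0,0,0,0]
    - [0.0095,-0.033,0,0,0,0]
    - [0.0095,-0.033,0,0,0,0]
    - [0.0095,-0.033,0,0,0,0]
    - [0.0095,-0.033,0,0,0,0]
    - [0.0095,-0.033,0,0,0,0]

```text
time: 2.1
eef_pos: [0.4907, -0.1721, 0.2311]
eef_rot: [0.13, 0.992, 0.0, -0.0]
contact_force: [0.4, 0.6, 0.5]
gripper_width: 0.002
finger_force: 0.0
```

```bash
python3 - <<'E'
import numpy as np
st=np.array([.5647,.0008]);th=.1613;R=np.array([[np.cos(th),-np.sin(th)],[np.sin(th),np.cos(th)]])
def pos(a,off,r=.09): 
    return st+R@(np.array([0,-.15])+r*np.array([-np.sin(a),np.cos(a)])-off*np.array([np.cos(a),np.sin(a)]))
p=np.array([.4907,-.1721]);cum=p.copy()
A=[(1.15,.035)]+[(a,.0265) for a in np.linspace(1.11,.03,28)]
prev=1.15
for i,(a,o) in enumerate(A):
    d=np.round(pos(a,o)-cum,4);cum=cum+d;print(f'[{d[0]:.4f},{d[1]:.4f},0,0,0,{a-prev:.3f}]',end=',' if i%8!=7 else '\n');prev=a
print(cum)
E
```

```text
[0.0021,0.0141,0,0,0,0.000],[0.0022,0.0120,0,0,0,-0.040],[0.0001,0.0037,0,0,0,-0.040],[0.0003,0.0038,0,0,0,-0.040],[0.0004,0.0037,0,0,0,-0.040],[0.0006,0.0037,0,0,0,-0.040],[0.0007,0.0037,0,0,0,-0.040],[0.0009,0.0036,0,0,0,-0.040]
[0.0010,0.0037,0,0,0,-0.040],[0.0011,0.0035,0,0,0,-0.040],[0.0013,0.0035,0,0,0,-0.040],[0.0015,0.0035,0,0,0,-0.040],[0.0015,0.0034,0,0,0,-0.040],[0.0017,0.0034,0,0,0,-0.040],[0.0019,0.0032,0,0,0,-0.040],[0.0020,0.0032,0,0,0,-0.040]
[0.0021,0.0031,0,0,0,-0.040],[0.0022,0.0031,0,0,0,-0.040],[0.0023,0.0029,0,0,0,-0.040],[0.0025,0.0028,0,0,0,-0.040],[0.0025,0.0028,0,0,0,-0.040],[0.0027,0.0026,0,0,0,-0.040],[0.0028,0.0025,0,0,0,-0.040],[0.0029,0.0024,0,0,0,-0.040]
[0.0029,0.0023,0,0,0,-0.040],[0.0031,0.0022,0,0,0,-0.040],[0.0031,0.0021,0,0,0,-0.040],[0.0033,0.0019,0,0,0,-0.040],[0.0033,0.0018,0,0,0,-0.040],[ 0.5457 -0.0639]
```

>>> apply_moves:
  deltas:
    - [0,0,-0.03,0,0,0]
    - [0,0,-0.03,0,0,0]
    - [0,0,-0.03,0,0,0]
    - [0,0,-0.016,0,0,0]

```text
time: 2.43
eef_pos: [0.4894, -0.17, 0.1214]
eef_rot: [0.13, 0.992, 0.0, -0.002]
contact_force: [0.1, 1.2, -0.9]
gripper_width: -0.0
finger_force: 0.0
```

>>> apply_moves:
  deltas:
    - [0.002,0.014,0,0,0,0]
    - [0.002,0.012,0,0,0,-0.04]
    - [0,0.004,0,0,0,-0.04]
    - [0.0005,0.004,0,0,0,-0.04]
    - [0.0005,0.0035,0,0,0,-0.04]
    - [0.0005,0.0035,0,0,0,-0.04]
    - [0.0005,0.0035,0,0,0,-0.04]
    - [0.001,0.0035,0,0,0,-0.04]

```text
time: 3.1
eef_pos: [0.4975, -0.1221, 0.1249]
eef_rot: [0.268, 0.964, -0.0, -0.0]
contact_force: [-1.0, -0.8, -0.1]
gripper_width: 0.003
finger_force: 0.7
```

>>> apply_moves:
  deltas:
    - [0.001,0.0035,0,0,0,-0.04]
    - [0.001,0.0035,0,0,0,-0.04]
    - [0.0015,0.0035,0,0,0,-0.04]
    - [0.0015,0.0035,0,0,0,-0.04]
    - [0.0015,0.0035,0,0,0,-0.04]
    - [0.0015,0.0035,0,0,0,-0.04]
    - [0.002,0.003,0,0,0,-0.04]
    - [0.002,0.003,0,0,0,-0.04]

```text
time: 3.77
eef_pos: [0.5094, -0.095, 0.1249]
eef_rot: [0.418, 0.909, -0.0, -0.0]
contact_force: [-2.4, -0.6, 0.2]
gripper_width: 0.004
finger_force: 0.7
```

>>> apply_moves:
  deltas:
    - [0.002,0.003,0,0,0,-0.04]
    - [0.002,0.003,0,0,0,-0.04]
    - [0.0025,0.003,0,0,0,-0.04]
    - [0.0025,0.003,0,0,0,-0.04]
    - [0.0025,0.0025,0,0,0,-0.04]
    - [0.0025,0.0025,0,0,0,-0.04]
    - [0.003,0.0025,0,0,0,-0.04]
    - [0.003,0.0025,0,0,0,-0.04]

```text
time: 4.43
eef_pos: [0.5293, -0.0731, 0.1248]
eef_rot: [0.557, 0.83, -0.0, -0.001]
contact_force: [-6.2, -1.9, 0.8]
gripper_width: 0.006
finger_force: 3.3
```

```bash
cat > arm.py <<'E'
from meas import *
d=np.load('st.npz');st,th=d['st'],float(d['th'])
def arm():
  for n in('top','scene'):
    s,P=snap(n);S=tost(P,st,th);f=s['frame'].astype(int)
    w=S[(abs(S[...,0])<.13)&(abs(S[...,1]+.10)<.1)&(S[...,2]>.142)&(S[...,2]<.158)&(f.max(-1)-f.min(-1)<40)]
    rr=np.hypot(w[:,0],w[:,1]+.15);t=w[(rr>.04)&(rr<.125)]
    a=np.arctan2(-t[:,0],t[:,1]+.15)
    print(n,len(t),np.round(np.percentile(a,[5,25,50,75,95]),3))
    h=w=S[(np.hypot(S[...,0],S[...,1]+.15)<.04)&(S[...,2]>.155)&(S[...,2]<.168)];print(' hub',len(h),np.round(h.mean(0),4), np.round((h.min(0)+h.max(0))/2,4))
    cv2.imwrite(f'pics/{n}_{s["frame"].sum()%9999}.png',s['frame'][:,:,::-1])
    np.savez(n+'1.npz',S=S,P=P,f=s['frame'],K=s['K'],R=s['R'],t=s['t'])
if __name__=='__main__': arm()
E
python3 arm.py; ls pics
```

```text
top 39 [0.178 0.229 0.279 0.318 0.59 ]
scene0.png
top0.pngarm.py:10: RuntimeWarning: Mean of empty slice.
  h=w=S[(np.hypot(S[...,0],S[...,1]+.15)<.04)&(S[...,2]>.155)&(S[...,2]<.168)];print(' hub',len(h),np.round(h.mean(0),4), np.round((h.min(0)+h.max(0))/2,4))
  ret = um.true_divide(
Traceback (most recent call last):
  File "arm.py", line 13, in <module>
    if __name__=='__main__': arm()
                             ~~~^^
  File "arm.py", line 10, in arm
    h=w=S[(np.hypot(S[...,0],S[...,1]+.15)<.04)&(S[...,2]>.155)&(S[...,2]<.168)];print(' hub',len(h),np.round(h.mean(0),4), np.round((h.min(0)+h.max(0))/2,4))
                                                                                                                                      ~~~~~^^^
ValueError: zero-size array to reduction operation minimum which has no identity
```

>>> apply_moves:
  deltas:
    - [0.003,0.0025,0,0,0,-0.04]
    - [0.003,0.002,0,0,0,-0.04]
    - [0.003,0.002,0,0,0,-0.04]
    - [0,0,0,0,0,0]

```text
time: 4.82
eef_pos: [0.5382, -0.0666, 0.1247]
eef_rot: [0.606, 0.796, -0.001, -0.001]
contact_force: [-4.9, -0.6, -0.5]
gripper_width: -0.003
finger_force: 2.3
```

>>> apply_moves:
  deltas:
    - [-0.02,-0.005,0,0,0,0]
    - [-0.03,-0.005,0,0,0,0]
    - [-0.035,-0.005,0,0,0,0]
    - [-0.02,0.03,0,0,0,0]
    - [0,0.04,0,0,0,0]
    - [0,0.04,0,0,0,0]
    - [0,0.04,0,0,0,0]
    - [0,0,0,0,0,0]

```text
time: 5.48
eef_pos: [0.4331, 0.0735, 0.1255]
eef_rot: [0.603, 0.798, 0.001, -0.0]
contact_force: [1.7, -1.1, 0.3]
gripper_width: -0.0
finger_force: 0.0
```

```bash
python3 arm.py; ls pics
```

```text
top 349 [0.009 0.098 0.173 0.241 0.323]
 hub 188 [-0.001  -0.1466  0.1586] [-1.000e-04 -1.394e-01  1.594e-01]
scene 416 [-0.083 -0.001  0.047  0.097  0.162]
 hub 200 [ 0.0049 -0.1489  0.1589] [ 0.0031 -0.1395  0.1588]
scene0.png
scene_3418.png
top0.png
top_5592.png
```

```bash
cat > fit.py <<'E'
from meas import *
from scipy.optimize import least_squares
def fit(free):
  for n in('top','scene'):
    d=np.load(n+'1.npz');S=d['S']
    w=S[(abs(S[...,0])<.06)&(S[...,1]>-.12)&(S[...,1]<-.03)&(S[...,2]>.125)&(S[...,2]<.165)]
    def res(p):
        a,x0,zc=p; u=np.array([-np.sin(a),np.cos(a)]);q=w[:,:2]-[x0*free,-.15]
        lat=q[:,0]*u[1]-q[:,1]*u[0]
        return np.hypot(lat,w[:,2]-zc)-.012
    r=least_squares(res,[.1,0,.143],loss='soft_l1',f_scale=.001)
    print(n,len(w),np.round(r.x,4),'med res',np.median(abs(r.fun)))
    a,x0,zc=r.x;print('  nozzle x',x0*free-.115*np.sin(a))
fit(1);fit(0)
E
python3 fit.py
python3 - <<'E'
import cv2,glob
a=cv2.imread(glob.glob('pics/top_*')[0])[120:220,150:350];b=cv2.imread(glob.glob('pics/scene_*')[0])[170:310,150:410]
cv2.imwrite('pics/c1.png',cv2.vconcat([cv2.resize(a,(600,300)),cv2.resize(b,(600,300))]))
E
```

```text
top 381 [0.1505 0.0008 0.1429] med res 0.000848747234966472
  nozzle x -0.016434039522392477
scene 608 [ 0.1396 -0.0004  0.1434] med res 0.0008840046348656131
  nozzle x -0.01638385889719906
top 381 [0.141  0.0324 0.1429] med res 0.0009131835565527619
  nozzle x -0.016156590267472116
scene 608 [ 0.1442 -0.0014  0.1434] med res 0.0008729519785423499
  nozzle x -0.016521322366778973
```

View pics/c1.png

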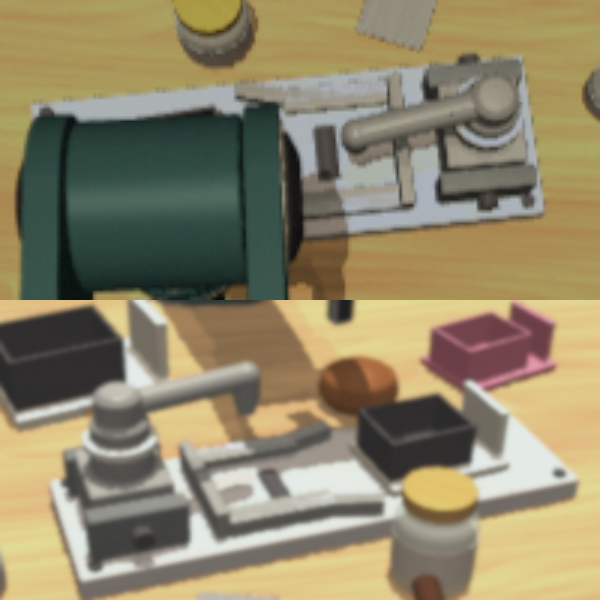

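The spout is clear of the gripper and bottomed, with its arm 0.143 rad short; the nozzle sits left of the hub in the top crop. I'll go back and push the rest.

>>> apply_moves:
  deltas:
    - [0,-0.035,0,0,0,-0.05]
    - [0,-0.035,0,0,0,-0.059]
    - [0.01,-0.035,0,0,0,0]
    - [0.035,-0.0355,0,0,0,0]
    - [0.036,0,0,0,0,0]
    - [0,0,0,0,0,0]

```text
time: 6.08
eef_pos: [0.5121, -0.0697, 0.1237]
eef_rot: [0.649, 0.761, -0.0, -0.001]
contact_force: [-0.3, 0.5, -0.2]
gripper_width: 0.001
finger_force: 0.0
```

>>> apply_moves:
  deltas:
    - [0.008,0.001,0,0,0,0]
    - [0.007,0.001,0,0,0,0]
    - [0.005,0.001,0,0,0,0]
    - [0.004,0.001,0,0,0,0]
    - [0.003,0.0005,0,0,0,0]
    - [0.003,0.0005,0,0,0,0]
    - [0.003,0.0005,0,0,0,0]
    - [0,0,0,0,0,0]

```text
time: 6.75
eef_pos: [0.5415, -0.0603, 0.1253]
eef_rot: [0.647, 0.762, -0.0, -0.001]
contact_force: [-6.0, 1.8, -0.2]
gripper_width: -0.002
finger_force: 2.5
```

>>> apply_moves:
  deltas:
    - [0,0,0,0,0,0]
    - [0,0,0,0,0,0]

```text
time: 6.92
eef_pos: [0.5414, -0.0604, 0.1254]
eef_rot: [0.647, 0.762, -0.0, -0.0]
contact_force: [-5.4, 0.9, 0.8]
gripper_width: -0.002
finger_force: 2.2
```

>>> apply_moves:
  deltas:
    - [0.003,0.0005,0,0,0,0]
    - [0.003,0.0005,0,0,0,0]
    - [0.002,0,0,0,0,0]
    - [0,0,0,0,0,0]
    - [0,0,0,0,0,0]

```text
time: 7.33
eef_pos: [0.5493, -0.0593, 0.1253]
eef_rot: [0.647, 0.762, -0.0, -0.001]
contact_force: [-5.4, 2.5, 1.3]
gripper_width: -0.002
finger_force: 2.7
```

```bash
python3 arm.py; python3 fit.py
```

```text
top 3 [0.007 0.032 0.062 0.213 0.333]
top 381 [0.1505 0.0008 0.1429] med res 0.000848747234966472
  nozzle x -0.016434039522392477
scene 608 [ 0.1396 -0.0004  0.1434] med res 0.0008840046348656131
  nozzle x -0.01638385889719906
top 381 [0.141  0.0324 0.1429] med res 0.0009131835565527619
  nozzle x -0.016156590267472116
scene 608 [ 0.1442 -0.0014  0.1434] med res 0.0008729519785423499
  nozzle x -0.016521322366778973arm.py:10: RuntimeWarning: Mean of empty slice.
  h=w=S[(np.hypot(S[...,0],S[...,1]+.15)<.04)&(S[...,2]>.155)&(S[...,2]<.168)];print(' hub',len(h),np.round(h.mean(0),4), np.round((h.min(0)+h.max(0))/2,4))
  ret = um.true_divide(
Traceback (most recent call last):
  File "arm.py", line 13, in <module>
    if __name__=='__main__': arm()
                             ~~~^^
  File "arm.py", line 10, in arm
    h=w=S[(np.hypot(S[...,0],S[...,1]+.15)<.04)&(S[...,2]>.155)&(S[...,2]<.168)];print(' hub',len(h),np.round(h.mean(0),4), np.round((h.min(0)+h.max(0))/2,4))
                                                                                                                                      ~~~~~^^^
ValueError: zero-size array to reduction operation minimum which has no identity
```

Use the scene camera, with the finger region left out.

```bash
python3 - <<'E'
from meas import *
from scipy.optimize import least_squares
d=np.load('st.npz');st,th=d['st'],float(d['th'])
s,P=snap('scene');S=tost(P,st,th)
w=S[(S[...,0]>-.014)&(S[...,0]<.06)&(S[...,1]>-.12)&(S[...,1]<-.03)&(S[...,2]>.125)&(S[...,2]<.16)]
def res(p):
    a,zc=p;u=np.array([-np.sin(a),np.cos(a)]);q=w[:,:2]-[0,-.15];return np.hypot(q[:,0]*u[1]-q[:,1]*u[0],w[:,2]-zc)-.012
r=least_squares(res,[.05,.143],loss='soft_l1',f_scale=.001);print(len(w),r.x,np.median(abs(r.fun)))
cv2.imwrite('pics/s2.png',cv2.resize(s['frame'][170:310,150:410,::-1],(600,323)))
E
```

```text
661 [-0.0017619   0.14333128] 0.0009031482351693106
```

View pics/s2.png

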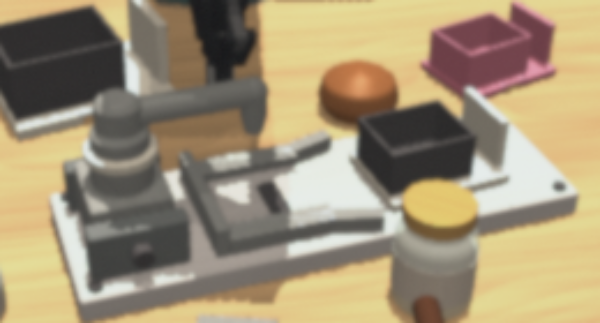

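The arm points along the rail, with the nozzle at (255,105) over the rail centre. The fingers are behind it. Retreating.

>>> apply_moves:
  deltas:
    - [-0.01,-0.0015,0,0,0,0]
    - [-0.03,-0.005,0,0,0,0]
    - [-0.04,-0.006,0,0,0,0]
    - [0,0,0.038,0,0,0]
    - [0,0,0.038,0,0,0]
    - [0.006,0.037,0,0,0,0]
    - [0.006,0.037,0,0,0,0]
    - [0.006,0.037,0,0,0,0]

```text
time: 8.1
eef_pos: [0.4875, 0.0395, 0.2025]
eef_rot: [0.648, 0.761, 0.001, 0.001]
contact_force: [0.4, -0.4, 0.1]
gripper_width: 0.004
finger_force: 0.0
```

>>> apply_moves:
  deltas:
    - [0.007,0.038,0,0,0,0]
    - [0.007,0.038,0,0,0,0]
    - [0.007,0.038,0,0,0,0]
    - [0.007,0.038,0,0,0,0]
    - [0.006,0.038,0,0,0,0]
    - [0.006,0.02,0,0,0,0]
    - [0,0,0,0,0,0]
    - [0,0,0,0,0,0]
  grip: 0.03

```text
time: 8.77
eef_pos: [0.5274, 0.2492, 0.2012]
eef_rot: [0.647, 0.763, -0.0, 0.0]
contact_force: [0.0, -0.7, 0.5]
gripper_width: 0.349
finger_force: 0.0
```

```bash
python3 arm.py; python3 fit.py; python3 - <<'E'
from meas import *
from bench import bot
print(bot.get_obs()['eef_pos'])
d=np.load('st.npz');S=np.load('scene1.npz')['S']
# plate and tin top rims
w=S[(abs(S[...,0])<.05)&(S[...,1]>.06)&(S[...,1]<.22)&(S[...,2]>.04)&(S[...,2]<.09)]
p=w[w[:,1]>.17];print('plate',len(p),p.min(0),p.max(0))
print('plate pct',np.percentile(p,[2,50,98],axis=0))
f=w[(w[:,2]<.075)&(w[:,1]<.1)];print('front',f.min(0),f.max(0))
cv2.imwrite('pics/s3.png',np.load('scene1.npz')['f'][:,:,::-1])
E
```

```text
top 339 [-0.119 -0.032  0.044  0.109  0.193]
 hub 190 [-0.0012 -0.1467  0.1586] [-0.0002 -0.1398  0.1603]
scene 429 [-0.216 -0.129 -0.087 -0.045  0.025]
 hub 204 [ 0.0056 -0.1499  0.1586] [ 0.0041 -0.1409  0.159 ]
top 378 [0.0159 0.0006 0.1429] med res 0.0009275730832308
  nozzle x -0.001181774483285933
scene 625 [ 0.0059 -0.0005  0.1432] med res 0.0008067533909874684
  nozzle x -0.0012062144410131211
top 378 [0.0082 0.     0.1429] med res 0.0009155640384269064
  nozzle x -0.000938108204736764
scene 625 [0.0122 0.0095 0.1431] med res 0.0007863443628019651
  nozzle x -0.001402821344758
[0.52761467 0.24789343 0.20145809]
plate 401 [-0.03528008  0.18130663  0.04018544] [0.03302522 0.19575265 0.08728628]
plate pct [[-0.03146581  0.18259911  0.04109663]
 [ 0.00684953  0.18631294  0.06764229]
 [ 0.03141687  0.19434411  0.08579282]]
front [-0.0290652   0.07194248  0.04016238] [0.04118076 0.09984735 0.07499715]
```

View pics/s3.png

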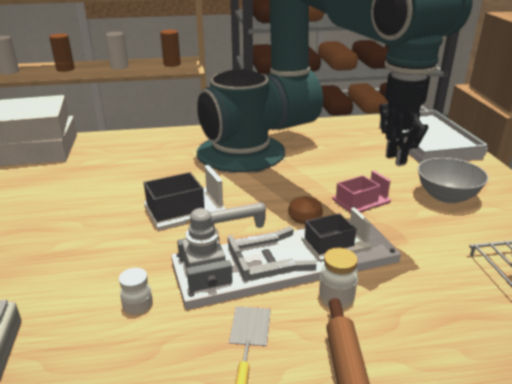

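Spout within 0.01 rad. The sled is at its start, skewed about 0.07 rad. The tool is behind the plate, so I lower and push.

>>> apply_moves:
  deltas:
    - [0,0,-0.04,0,0,0]
    - [0,0,-0.04,0,0,0]
    - [0,0,-0.04,0,0,0]
    - [0,0,-0.04,0,0,0]
    - [0,0,0,0,0,0]
    - [0.002,-0.015,0,0,0,0]
    - [0.002,-0.015,0,0,0,0]
    - [0,0,0,0,0,0]

```text
time: 9.53
eef_pos: [0.5329, 0.2164, 0.0438]
eef_rot: [0.648, 0.761, 0.001, 0.001]
contact_force: [-0.7, 0.0, 1.0]
gripper_width: 0.35
finger_force: 0.0
```

>>> apply_moves:
  deltas:
    - [0.001,-0.006,0,0,0,0]
    - [0.001,-0.006,0,0,0,0]
    - [0.001,-0.006,0,0,0,0]
    - [0.001,-0.006,0,0,0,0]
    - [0.001,-0.006,0,0,0,0]
    - [0.001,-0.006,0,0,0,0]
    - [0.001,-0.006,0,0,0,0]
    - [0.001,-0.006,0,0,0,0]

```text
time: 10.2
eef_pos: [0.5402, 0.1702, 0.0416]
eef_rot: [0.648, 0.762, 0.0, 0.0]
contact_force: [-0.9, 5.7, 3.9]
gripper_width: 0.348
finger_force: 0.0
```

>>> apply_moves:
  deltas:
    - [0.001,-0.006,0,0,0,0]
    - [0.001,-0.006,0,0,0,0]
    - [0.001,-0.006,0,0,0,0]
    - [0.001,-0.006,0,0,0,0]
    - [0.001,-0.006,0,0,0,0]
    - [0.001,-0.006,0,0,0,0]
    - [0.001,-0.006,0,0,0,0]
    - [0.001,-0.006,0,0,0,0]

```text
time: 10.87
eef_pos: [0.5482, 0.1224, 0.0416]
eef_rot: [0.648, 0.762, 0.0, -0.0]
contact_force: [-1.3, 7.7, 5.7]
gripper_width: 0.352
finger_force: 0.0
```

```bash
cat > look.py <<'E'
from meas import *
import sys
d=np.load('st.npz');s,P=snap('scene');S=tost(P,d['st'],float(d['th']))
w=S[(abs(S[...,0])<.05)&(S[...,1]>-.09)&(S[...,1]<.22)&(S[...,2]>.068)&(S[...,2]<.083)]
print('tin rim',np.percentile(w,[1,99],axis=0).round(4))
cv2.imwrite('pics/'+sys.argv[1],cv2.resize(s['frame'][170:310,150:410,::-1],(780,420)))
E
python3 look.py s4.png
```

```text
tin rim [[-0.0328 -0.008   0.0681]
 [ 0.0353  0.126   0.0823]]
```

View pics/s4.png

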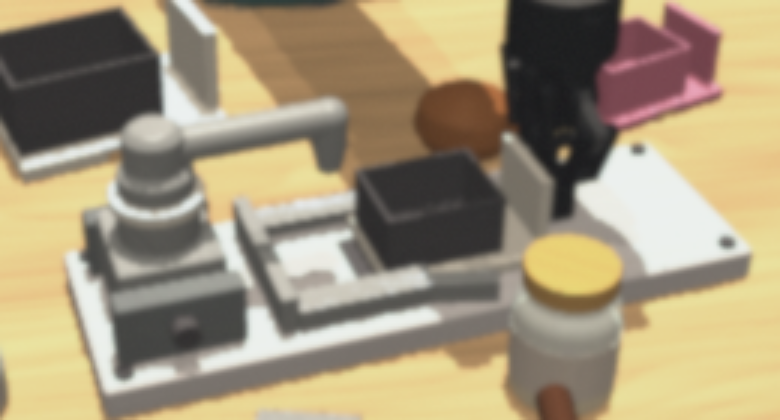

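The sled is straight between the flares, with its front on the roller. Continuing.

>>> apply_moves:
  deltas:
    - [0.001,-0.006,0,0,0,0]
    - [0.001,-0.006,0,0,0,0]
    - [0.001,-0.006,0,0,0,0]
    - [0.001,-0.006,0,0,0,0]
    - [0.001,-0.006,0,0,0,0]
    - [0.001,-0.006,0,0,0,0]
    - [0.001,-0.006,0,0,0,0]
    - [0.001,-0.006,0,0,0,0]

```text
time: 11.58
eef_pos: [0.5561, 0.0743, 0.0415]
eef_rot: [0.648, 0.762, 0.0, -0.0]
contact_force: [-0.8, 4.7, 5.3]
gripper_width: 0.349
finger_force: 0.0
```

>>> apply_moves:
  deltas:
    - [0.0005,-0.004,0,0,0,0]
    - [0.0005,-0.004,0,0,0,0]
    - [0.0005,-0.004,0,0,0,0]
    - [0.0005,-0.003,0,0,0,0]
    - [0,0,0,0,0,0]

```text
time: 12.0
eef_pos: [0.5581, 0.0589, 0.0414]
eef_rot: [0.648, 0.762, -0.0, 0.0]
contact_force: [0.4, -1.6, 4.5]
gripper_width: 0.35
finger_force: 0.0
```

>>> apply_moves:
  deltas:
    - [0.0005,-0.003,0,0,0,0]
    - [0,0,0,0,0,0]

```text
time: 12.17
eef_pos: [0.5586, 0.0572, 0.0415]
eef_rot: [0.648, 0.762, 0.001, -0.001]
contact_force: [1.6, 12.1, 3.6]
gripper_width: 0.348
finger_force: 0.0
```

```bash
python3 look.py s5.png
```

```text
tin rim [[-0.0327 -0.0739  0.0681]
 [ 0.0355  0.0601  0.0822]]
```

View pics/s5.png

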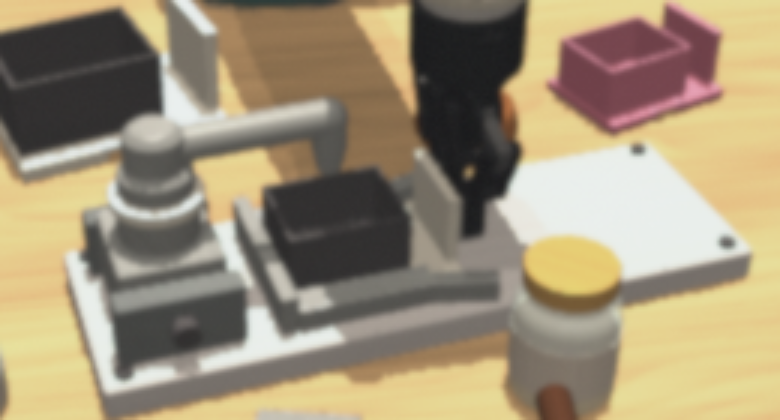

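The tin's front edge is at the stop (y −74 mm) and the force jumped. One short confirming push, then I back off.

>>> apply_moves:
  deltas:
    - [0.0003,-0.0015,0,0,0,0]
    - [0,0,0,0,0,0]

```text
time: 12.38
eef_pos: [0.5586, 0.0571, 0.0417]
eef_rot: [0.647, 0.762, 0.001, -0.001]
contact_force: [-4.4, 23.5, 8.5]
gripper_width: 0.348
finger_force: 0.0
```

>>> apply_moves:
  deltas:
    - [-0.002,0.01,0,0,0,0]
    - [-0.005,0.03,0,0,0,0]
    - [-0.005,0.03,0,0,0,0]
    - [-0.005,0.03,0,0,0,0]
    - [-0.005,0.03,0.02,0,0,0]
    - [-0.005,0.03,0.03,0,0,0]
    - [0,0,0.04,0,0,0]
    - [0,0,0.04,0,0,0]

```text
time: 13.05
eef_pos: [0.5307, 0.2154, 0.1709]
eef_rot: [0.647, 0.763, -0.001, -0.0]
contact_force: [1.2, -0.5, 0.6]
gripper_width: 0.355
finger_force: 0.0
```

>>> apply_moves:
  deltas:
    - [0,0.02,0.02,0,0,0]
    - [0,0,0,0,0,0]
    - [0,0,0,0,0,0]

```text
time: 13.3
eef_pos: [0.5321, 0.2348, 0.1912]
eef_rot: [0.647, 0.762, 0.0, 0.001]
contact_force: [-0.3, -0.7, -0.9]
gripper_width: 0.353
finger_force: 0.0
```

```bash
python3 look.py s6.png; python3 arm.py; python3 fit.py; python3 - <<'E'
from meas import *
S=np.load('top1.npz')['S'];S0=tost(np.load('top0.npz')['P'],np.load('st.npz')['st'],float(np.load('st.npz')['th']))
for nm,(x0,x1,y0,y1,h) in dict(roll=(185,235,210,255,.03),jar=(200,240,105,145,.085),jam=(340,375,132,165,.06),).items():
    for s in(S0,S):
        w=s[y0:y1,x0:x1].reshape(-1,3);w=w[(w[:,2]>h)&(w[:,2]<.1)];print(nm,len(w),w.mean(0).round(4))
E
```

```text
tin rim [[-0.0332 -0.074   0.0682]
 [ 0.0352  0.0414  0.0822]]
top 343 [-0.116 -0.032  0.046  0.108  0.193]
 hub 184 [-0.0005 -0.1476  0.1586] [ 0.0002 -0.14    0.1595]
scene 430 [-0.217 -0.133 -0.089 -0.047  0.024]
 hub 205 [ 0.005  -0.1482  0.1587] [ 0.004  -0.1409  0.1586]
top 377 [0.0194 0.0008 0.1428] med res 0.0008463497843936695
  nozzle x -0.001425592460472654
scene 632 [-0.0023 -0.0011  0.1432] med res 0.0009207492523439793
  nozzle x -0.0008255743994844164
top 377 [ 0.0101 -0.0312  0.1428] med res 0.0008209148636645971
  nozzle x -0.0011635838992414852
scene 632 [ 0.0106 -0.      0.1431] med res 0.0008870491868095383
  nozzle x -0.0012178578159988548
roll 700 [-0.1537  0.1299  0.0421]
roll 707 [-0.1538  0.1298  0.0421]
jar 406 [0.1284 0.0758 0.0945]
jar 408 [0.1283 0.0757 0.0945]
jam 281 [ 0.0318 -0.2855  0.0691]
jam 285 [ 0.0318 -0.2856  0.0691]
```

The sled is home: it stayed put against the stop at 23 N. The spout is within 0.01 rad and the bystanders have not moved.

```bash
python3 -c "
from bench import bot
print(bot.close_job())"
```

```text
the job is handed in; nothing more can be done
None
```

Job handed in after about 13 s: the spout is screwed down and along the rail (measured within about 0.01 rad, nozzle about 1 mm off the centre line), the sled is hard against the end stop (the click itself was not measured), and the jars and roll did not move.

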